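# Sterilise the used spatulas and put them away

## Robot

A 6-joint arm with a two-finger parallel gripper is mounted at the origin on the work surface. World frame = base frame: x ahead of the robot, y to its left, z up, the work surface at z = 0. Lengths are in m, angles in degrees, forces in N, time in s.
With the tool pointing down it reaches from about 0.4 to 0.825 m from the base axis. Payload 7 kg.
Tool frame: the origin (TCP) lies on the centre line of the jaws, within the pads' length; the fingertips stand 19 mm ahead of it and the grasp point (between the pads) is the TCP (r.tips_ahead is the distance from the TCP to the fingertips, in m); z points along the fingers, y is the line along which they close (so a half turn about z gives the same grasp; the last joint's range is limited). The gripper opens to 88 mm and grips with 3 to 60 N. Pads are 19 mm wide; open, the fingers measure 130 mm over their backs; the gripper's body (78 mm by 193 mm) begins 47 mm behind the grasp point.
Start: joints at [82.397, 20.546, 0.682, 0, -70.136, -16.507], TCP at [0.276, 0.616, 0.246] pointing down, gripper open.
Joint ranges: [-176.03, 176.03], [-82.01, 121.73], [-58.28, 71.71], [-173.87, 95.51], [-174.79, -0.11], [-173.66, 173.66]. Speed limits (degrees/s): [136.94, 136.94, 172.46, 180, 180, 180].

## Interface

Orientations are given as [roll, pitch, yaw] about the fixed x, y, z axes, in that order (R = Rz(yaw) Ry(pitch) Rx(roll)).
In Python, from plant import r, viewer, close_job gives the robot as it stands. The module is installed in compiled form; this text tells all that it offers.
- The arm moves only by the tool arm_command, never from a script. Its arguments are lists of equal length, an entry for each row: "travel": the shift along the world's x, y, z scaled (see below), a list of three; "delta_rot": the turn, a rotation vector about the world's x, y, z scaled (see below), a list of three. In form: {"travel": [[dx, dy, dz], ...], "delta_rot": [[rx, ry, rz], ...]}. A call has 1 to 20 rows; each row is the pose to reach, as a shift and turn from the pose commanded when the call began; what a row does not reach only later rows make up. The controller multiplies each number of a shift by 0.5 m and each number of a turn by 90 degrees. A row lasts 1/8 s, in which the tool goes at most 62.5 mm and 10.7 degrees, less where a joint would pass 70% of its speed; a pose out of reach is approached as far as the arm can. A call with a number of a shift or a turn outside -1 to 1 is refused whole. A call with a gripper value outside its range is refused whole. "grip" is the opening, from 0 (shut) to 1 (fully open), set as the call begins (left out, the last holds). The fingers move at their own pace and stop on an object; "newtons" is the grip in N (left out, the last holds). Time passes only in rows, so rows that repeat a pose let the fingers close. It gives the time, the measured TCP pose, the force, the opening and the grip force at its end, in the units of the state.
- r.get_state(): the state, without advancing time (a new reading comes with each control period).
- viewer.capture(name): name is "side" or "top"; returns a dict with "img" (420x560x3 uint8, red, green, blue), "camera_matrix" (3x3 intrinsics, pixels), "R" (3x3) and "t" (3): a world point X has camera coordinates R X + t. Camera axes: x right, y down, z forward; pixel columns grow to the right and rows downward; lengths in m; the calibration is good to about 2 mm. A picture is of the moment at which its call begins. There is no depth.
- close_job(): hands the job in; it is judged then, once.
The state is a dict: "time_s": time; "joints": joint angles; "qd": joint speeds; "joint_torque": joint torques, N m; "tcp_pos": TCP position; "eef_rot": TCP orientation; "contact_force": force on the tool from outside, world axes, zero at the start; "moment": the same for the moment, N m; "gripper_width": finger opening in m; "gripper_force": force on a finger pad.
Only numpy, scipy, OpenCV 4.12 (cv2) and the standard library are available. Lean on these libraries where they do the work, as an engineer would, in place of code of your own. Each camera call takes 0.05 s, during which the arm holds its last target. There are 200 camera calls.

## Task

Start the bench steriliser by pulling its sprung orange knob all the way out to its stop, then let it go so that it springs back home. Then, one spatula at a time in the order blue, yellow, red, green (some may be missing), hold each used spatula by the handle, dip its steel tip briefly into the steriliser's open well so that the tip is clearly below the rim, and lay it flat in the rack slot of its own colour, either way round. Once the last one has been dipped, pull the knob out to its stop and let it go once more to switch the steriliser off. Leave the bottle, the tip box and the tube rack where they stand, and finish with every spatula lying flat inside its own slot and the knob home.

Things in the scene. Friction and masses are not known exactly. Their poses are not given: they have to be found in the camera images.
- knob (a joint): slide of the steriliser's orange pull knob (m): 0 = home (in), 0.035 = pulled out to its stop; a spring pulls it back in with 4 N at home to 7.5 N at the stop
- knob_grip (a point): centre of the orange knob, a block 24 mm long (along the pull), 20 mm wide and 30 mm high, 29 mm above the bench. It stands in front of the steriliser, its centre 42 mm off the housing's face when home. Axes are the steriliser's: it is pulled out along its own -x; the 20 mm width lies along its y; z up. The housing behind it is 40 mm high
- steriliser: bench instrument steriliser, fixed: white housing 170 (x) x 110 (y) x 40 mm high with a dark steel open cup, the well, on top. Origin: centre of its underside, on the bench. Its front with the orange knob faces its own -x
- well_rim (a point): centre of the well's mouth, at rim height, 85 mm above the bench. The well is round: inner diameter 82 mm, outer 92 mm, inner depth 39 mm
- mat: blue work mat 240 x 330 x 3 mm, fixed on the bench, on which the used tools lie. Origin: centre of its underside
- rack: aluminium base plate 230 (x) x 304 (y) x 4 mm, fixed on the bench, carrying four slots side by side, 72 mm apart. Origin: centre of its underside
- tool_blue: blue-handled spatula, 180 mm long, 70 g, lying flat, any side up. Origin: mid-length, on its long axis, 10 mm above what it lies on. x axis: along it towards the steel tip. Handle (blue, white band, 20 x 20 mm square) from x = -90 to +10 mm, then an 8 mm steel shaft and a paddle 24 x 14 x 5 mm, on the same axis, ending at x = +90 mm. Centre of mass about x = -22 mm. May be absent
- tip_blue (a point): end of the blue spatula's steel paddle, at x = +90 mm on its long axis
- slot_blue: storage slot of the blue spatula: shallow open tray, white with blue floor and ends, outer 218 (x) x 70 (y) x 10 mm high, walls 4 mm, floor 4 mm thick. Fixed on the rack. Origin: centre of its underside. The spatula lies along its x, either way round
- tool_yellow: yellow-handled spatula, 180 mm long, 70 g, lying flat, any side up. Origin: mid-length, on its long axis, 10 mm above what it lies on. x axis: along it towards the steel tip. Handle (yellow, white band, 20 x 20 mm square) from x = -90 to +10 mm, then an 8 mm steel shaft and a paddle 24 x 14 x 5 mm, on the same axis, ending at x = +90 mm. Centre of mass about x = -22 mm. May be absent
- tip_yellow (a point): end of the yellow spatula's steel paddle, at x = +90 mm on its long axis
- slot_yellow: storage slot of the yellow spatula: shallow open tray, white with yellow floor and ends, outer 218 (x) x 70 (y) x 10 mm high, walls 4 mm, floor 4 mm thick. Fixed on the rack. Origin: centre of its underside. The spatula lies along its x, either way round
- tool_red: red-handled spatula, 180 mm long, 70 g, lying flat, any side up. Origin: mid-length, on its long axis, 10 mm above what it lies on. x axis: along it towards the steel tip. Handle (red, white band, 20 x 20 mm square) from x = -90 to +10 mm, then an 8 mm steel shaft and a paddle 24 x 14 x 5 mm, on the same axis, ending at x = +90 mm. Centre of mass about x = -22 mm. May be absent
- tip_red (a point): end of the red spatula's steel paddle, at x = +90 mm on its long axis
- slot_red: storage slot of the red spatula: shallow open tray, white with red floor and ends, outer 218 (x) x 70 (y) x 10 mm high, walls 4 mm, floor 4 mm thick. Fixed on the rack. Origin: centre of its underside. The spatula lies along its x, either way round
- tool_green: green-handled spatula, 180 mm long, 70 g, lying flat, any side up. Origin: mid-length, on its long axis, 10 mm above what it lies on. x axis: along it towards the steel tip. Handle (green, white band, 20 x 20 mm square) from x = -90 to +10 mm, then an 8 mm steel shaft and a paddle 24 x 14 x 5 mm, on the same axis, ending at x = +90 mm. Centre of mass about x = -22 mm. May be absent
- tip_green (a point): end of the green spatula's steel paddle, at x = +90 mm on its long axis
- slot_green: storage slot of the green spatula: shallow open tray, white with green floor and ends, outer 218 (x) x 70 (y) x 10 mm high, walls 4 mm, floor 4 mm thick. Fixed on the rack. Origin: centre of its underside. The spatula lies along its x, either way round
- bottle: amber bottle, 60 mm across, 150 mm high, a bystander. Origin: centre of its underside
- tipbox: orange box of pipette tips, 85 x 125 x 58 mm, a bystander. Origin: centre of its underside
- tubes: white rack of tubes with blue caps, 75 x 200 x 102 mm, a bystander. Origin: centre of its underside
There are look-alikes about, which are no part of the job. What is shaped like the steriliser but purple is not meant.

How it is judged:
By the outcome, as a careful person would: the job done as asked, in the order asked, and still so for the second after the job is handed in, with the robot touching nothing.
Of tool_blue, tool_yellow, tool_red, tool_green only 3 to 4 are there at a start; the rules pass over those that are not, and their reading is None.
At some moment in a run one of tool_blue, tool_yellow, tool_red, tool_green may be knocked a few centimetres aside while the robot is not near it.
It also fails if it takes over 210 s, if anything falls off the work surface, if the arm or the gripper's body presses on something with over 40 N, if the wrist force passes 120 N, or if a joint passes its speed limit or range.

## Working session

There is one attempt and no reset: what is moved stays moved. The work goes in short steps, Python scripts to look and compute and a tool call to move; the robot and the scene stay as the last step left them, time stands still between calls to the robot, and variables do not carry over. Pictures are saved under pics/ and viewed, at most 14 in all, crops included, and the job is handed in when it is done.

Besides the shell and the picture viewer there is one more tool, called after "Emit:" as name(argument=value, ...), one argument or row to a line, values as JSON. arm_command: Moves the arm, as the interface text tells. Shifts and turns lie within -1 to 1; 1 stands for 0.5 m of shift or 90 degrees of turn. Its arguments: {"type":"object","properties":{"travel":{"type":"array"},"delta_rot":{"type":"array"},"grip":{"type":"number"},"newtons":{"type":"number"}},"required":["travel","delta_rot"]}

```bash
mkdir -p pics; python3 - <<'E'
from plant import r, viewer
import cv2,numpy as np
for n in("top","side"):
    c=viewer.capture(n); cv2.imwrite(f"pics/{n}0.png",cv2.resize(c["img"][:,:,::-1],(800,600),interpolation=cv2.INTER_CUBIC))
    np.savez(f"pics/{n}0.npz",**c)
    print(n,c["camera_matrix"].tolist(),np.round(c["R"],4).tolist(),np.round(c["t"],4).tolist())
print(r.get_state())
E
```

```text
top [[432.6976832288277, 0.0, 280.69582234329556], [0.0, 432.6976832288277, 206.46527377466924], [0.0, 0.0, 1.0]] [[0.0191, -0.9995, -0.024], [-0.9946, -0.0166, -0.1021], [0.1017, 0.0259, -0.9945]] [-0.01, 0.4899, 1.1621]
side [[437.11780074490656, 0.0, 280.1056819350312], [0.0, 437.11780074490656, 215.1030472771163], [0.0, 0.0, 1.0]] [[0.971, -0.2385, 0.0138], [-0.1753, -0.7502, -0.6375], [0.1624, 0.6166, -0.7703]] [-0.498, 0.1374, 1.1439]
{'time_s': 0.1, 'joints': array([ 8.23968234e+01,  2.05866901e+01,  6.36967231e-01, -1.72416949e-02,
       -7.01369346e+01, -1.65058426e+01]), 'qd': array([ 0.02776996, -0.02277612,  0.10484836,  0.12545929, -0.00186828,
       -0.08519434]), 'joint_torque': array([-2.82396271e-03, -5.84164345e+01,  2.93754101e+01,  7.01557025e+00,
        1.02269652e-02, -5.85228872e-05]), 'tcp_pos': array([0.27558601, 0.61570485, 0.24470954]), 'eef_rot': array([ 1.79912308e+02, -9.08156675e-03, -2.41148828e+01]), 'contact_force': array([ 0.07808422,  0.24417393, -0.85797772]), 'moment': array([ 0.03221494, -0.00054203, -0.02435214]), 'gripper_force': 0.0, 'gripper_width': 0.0874471110612799}
```

View pics/top0.png

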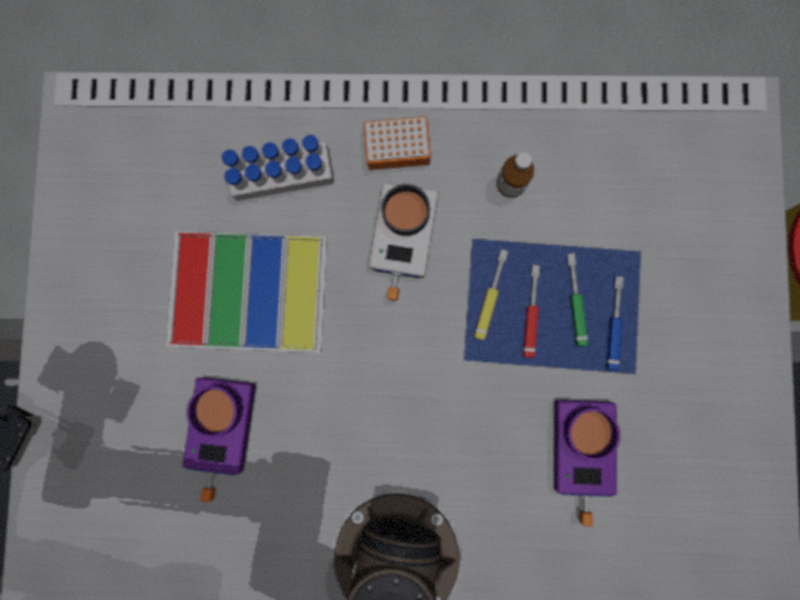

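View pics/side0.png

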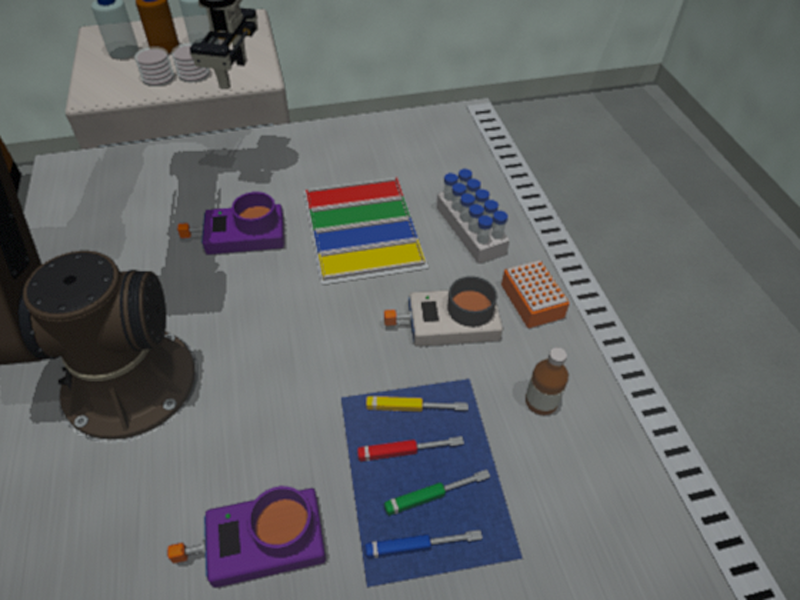

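The top view shows all four tools on the mat, roughly at (486,314), (531,330), (578,320) and (615,340). The white steriliser is at (403,235) with its knob at (393,293), and the rack slots from left to right are red, green, blue, yellow. Next I'll enlarge these areas.

```bash
cat > h.py <<'E'
import cv2,numpy as np
from scipy.optimize import least_squares
def P(c): return c["camera_matrix"]@np.c_[c["R"],c["t"]]
def tri(ct,cs,pt,ps):
    X=cv2.triangulatePoints(P(ct),P(cs),np.float64(pt).reshape(2,1),np.float64(ps).reshape(2,1))[:,0]; return X[:3]/X[3]
def ray(c,p,z):
    "pixel -> world point at height z"
    d=c["R"].T@np.linalg.inv(c["camera_matrix"])@[p[0],p[1],1]; o=-c["R"].T@c["t"]
    return o+d*(z-o[2])/d[2]
def crop(img,x0,y0,x1,y1,s,name):
    o=cv2.resize(img[y0:y1,x0:x1,::-1],None,fx=s,fy=s,interpolation=cv2.INTER_CUBIC); return o
def stack(a,name):
    h=max(i.shape[0] for i in a); a=[cv2.copyMakeBorder(i,0,h-i.shape[0],0,4,cv2.BORDER_CONSTANT) for i in a]
    o=np.hstack(a); print(o.shape); cv2.imwrite(name,o)
E
python3 - <<'E'
from h import *
t=np.load("pics/top0.npz");s=np.load("pics/side0.npz")
stack([crop(t["img"],325,165,450,262,4,0),crop(t["img"],255,125,310,215,5,0)],"pics/c1.png")
stack([crop(s["img"],238,262,367,411,4,0),crop(s["img"],265,188,355,245,3,0)],"pics/c2.png")
E
```

```text
(450, 783, 3)
(596, 794, 3)
```

View pics/c1.png

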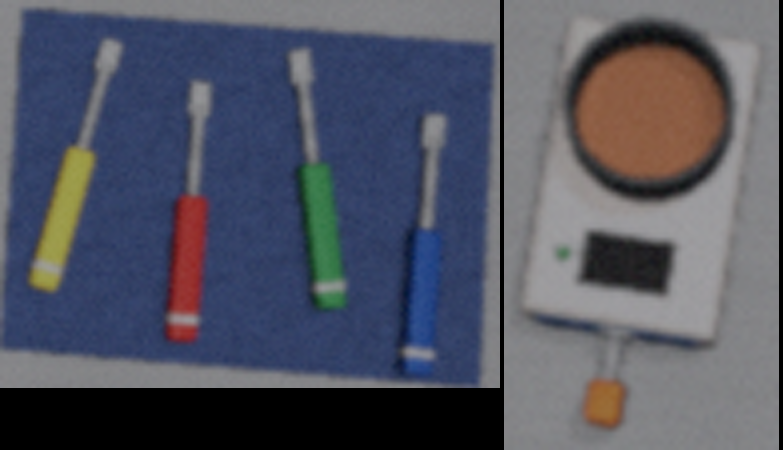

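View pics/c2.png

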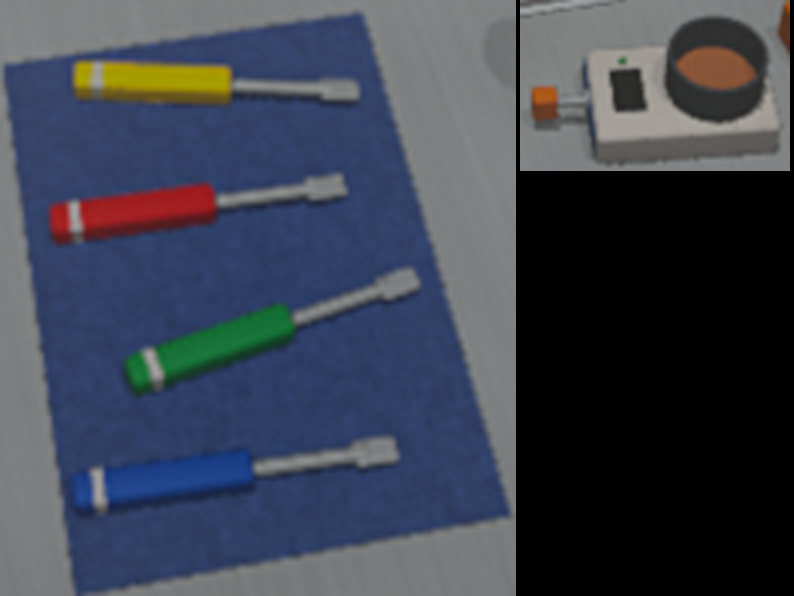

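Both crops are clear enough to read. I can get the tips, handle junctions and handle ends of the tools, the knob, the well rim and the housing corners, so I'll triangulate them.

```bash
python3 - <<'E'
from h import *
np.set_printoptions(precision=4,suppress=True)
t=np.load("pics/top0.npz");s=np.load("pics/side0.npz")
u=lambda p,k,o,x=0:((p[0]-x+.5)/k-.5+o[0],(p[1]+.5)/k-.5+o[1])
T={'yellow':[(112,40),(78,149),(44,290)],'red':[(202,82),(191,197),(182,341)],'green':[(300,50),(315,165),(329,306)],'blue':[(435,115),(425,229),(415,374)]}
S={'yellow':[(359,91),(231,85),(75,79)],'red':[(346,186),(215,202),(51,222)],'green':[(417,282),(293,320),(133,373)],'blue':[(397,451),(253,468),(75,491)]}
for k in T:
    X=np.array([tri(t,s,u(a,4,(325,165)),u(b,4,(238,262))) for a,b in zip(T[k],S[k])])
    A=np.array([ray(t,u(a,4,(325,165)),.013) for a in T[k]]); d=A[0]-A[2]
    B=np.array([ray(s,u(a,4,(238,262)),.013) for a in S[k]]); e=B[0]-B[2]
    print(k,X.tolist() and X.round(4).tolist(),'top13',A[:,:2].round(4).tolist(),'len',np.linalg.norm(d),'yaw',np.degrees(np.arctan2(d[1],d[0])),'side yaw',np.degrees(np.arctan2(e[1],e[0])),B[:,:2].round(4).tolist())
ut=lambda p:u(p,5,(255,125),504); us=lambda p:u(p,3,(265,188),520)
print('knob',tri(t,s,ut((605,403)),us((545,103))))
print('rim',tri(t,s,ut((650,107)),us((718,53))))
C=np.array([ray(t,ut(p),.04)[:2] for p in [(528,310),(715,340),(757,42),(570,18)]]);print('housing',C,C.mean(0))
f=C[0]-C[1];d=C[3]-C[0];print(np.degrees(np.arctan2(-f[0],f[1])),np.degrees(np.arctan2(d[1],d[0])),np.linalg.norm(f),np.linalg.norm(d))
hsv=cv2.cvtColor(t["img"],cv2.COLOR_RGB2HSV);hs=cv2.cvtColor(s["img"],cv2.COLOR_RGB2HSV)
R={'red':(0,8),'green':(45,75),'blue':(105,125),'yellow':(24,36)}
for k,(a,b) in R.items():
    c=[]
    for h,x0,y0,x1,y1,cam in((hsv,110,155,235,255,t),(hs,210,120,300,200,s)):
        m=np.zeros(h.shape[:2],np.uint8);m[y0:y1,x0:x1]=cv2.inRange(h,(a,120,50),(b,255,255))[y0:y1,x0:x1]
        n=max(cv2.findContours(m,0,2)[0],key=cv2.contourArea);M=cv2.moments(n);c.append((M['m10']/M['m00'],M['m01']/M['m00']))
        if cam is t:
            w=np.float32([ray(t,p[0],.008)[:2]*1000 for p in n]);q=cv2.minAreaRect(w)
    print(k,tri(t,s,*c),ray(t,c[0],.008)[:2],ray(s,c[1],.008)[:2],q)
for n,p,z in (('bottle',(512,192),0),('tube',(282,172),.1),('tipbox',(397,145),.058)): print(n,ray(t,(p[0]*.7,p[1]*.7),z))
E
```

```text
yellow [[0.5851, -0.1994, 0.0141], [0.508, -0.1761, 0.0135], [0.4112, -0.1527, 0.0199]] top13 [[0.5836, -0.1993], [0.5069, -0.176], [0.4092, -0.1532]] len 0.18033090309911215 yaw -14.8006072250401 side yaw -16.11670212634735 [[0.5871, -0.1988], [0.5093, -0.1759], [0.4141, -0.1488]]
red [[0.5566, -0.2613, 0.0152], [0.4765, -0.2534, 0.0157], [0.3778, -0.246, 0.0211]] top13 [[0.555, -0.2615], [0.4749, -0.2537], [0.3762, -0.2473]] len 0.17936606558703042 yaw -4.516263256580252 side yaw -5.803870621073752 [[0.5591, -0.2603], [0.4788, -0.2522], [0.3799, -0.2421]]
green [[0.5797, -0.3293, 0.0129], [0.5001, -0.3373, 0.0194], [0.404, -0.346, 0.0187]] top13 [[0.5785, -0.3291], [0.4985, -0.3386], [0.4019, -0.3472]] len 0.17751688367898277 yaw 5.855511847187238 side yaw 4.767520968941532 [[0.5809, -0.3294], [0.5036, -0.3349], [0.4067, -0.3439]]
blue [[0.536, -0.421, 0.0142], [0.4567, -0.4121, 0.0164], [0.3591, -0.4027, 0.0203]] top13 [[0.5345, -0.4211], [0.4557, -0.413], [0.3569, -0.4047]] len 0.17834930934967122 yaw -5.2800045666073245 side yaw -6.547359690947444 [[0.538, -0.4207], [0.4584, -0.
[... 305 characters left out ...]
 [0.501  0.4191] ((499.17523193359375, 413.8760681152344), (57.220977783203125, 217.670166015625), 88.87103271484375)
green [0.4946 0.3392 0.0149] [0.4953 0.3413] [0.4959 0.3468] ((497.0016174316406, 341.25079345703125), (53.9873161315918, 207.68936157226562), 88.68985748291016)
blue [0.4928 0.2674 0.0146] [0.4938 0.2691] [0.4937 0.2742] ((495.79437255859375, 269.18084716796875), (56.953094482421875, 216.59788513183594), 88.72533416748047)
yellow [0.4945 0.1954 0.0147] [0.4945 0.1968] [0.4963 0.2018] ((495.55853271484375, 196.66184997558594), (55.286224365234375, 211.28961181640625), 89.00989532470703)
bottle [ 0.7018 -0.2172  0.    ]
tube [0.7066 0.2207 0.1   ]
tipbox [0.7751 0.0111 0.058 ]
```

Emit:
arm_command(
  travel=[
    [0.4,-0.96,-0.09],
    [0.4,-0.96,-0.09],
    [0.4,-0.96,-0.09],
    [0.4,-0.96,-0.09],
    [0.4,-0.96,-0.09],
    [0.4,-0.96,-0.09],
    [0.4,-0.96,-0.09],
    [0.4,-0.96,-0.09],
    [0.4,-0.96,-0.09],
    [0.4,-0.96,-0.09],
    [0.4,-0.96,-0.09],
    [0.4,-0.96,-0.09],
  ],
  delta_rot=[
    [0,0,0.178],
    [0,0,0.178],
    [0,0,0.178],
    [0,0,0.178],
    [0,0,0.178],
    [0,0,0.178],
    [0,0,0.178],
    [0,0,0.178],
    [0,0,0.178],
    [0,0,0.178],
    [0,0,0.178],
    [0,0,0.178],
  ],
  grip=0.6,
  newtons=30,
)

```text
time_s: 1.6
tcp_pos: [0.4755, 0.137, 0.2006]
eef_rot: [-180.0, -0.0, -8.0]
contact_force: [-0.4, 0.8, -0.8]
gripper_width: 0.0527
gripper_force: 0.0
```

Emit:
arm_command(
  travel=[
    [0.037,-0.245,-0.1],
    [0.037,-0.245,-0.15],
    [0.037,-0.245,-0.15],
    [0.037,-0.245,-0.15],
    [0.037,-0.245,-0.24],
    [0.037,-0.245,-0.29],
    [0.037,-0.245,-0.34],
    [0.037,-0.245,-0.34],
    [0.037,-0.245,-0.34],
  ],
  delta_rot=[
    [0,0,0],
    [0,0,0],
    [0,0,0],
    [0,0,0],
    [0,0,0],
    [0,0,0],
    [0,0,0],
    [0,0,0],
    [0,0,0],
  ],
)

```text
time_s: 2.72
tcp_pos: [0.4953, 0.0148, 0.0319]
eef_rot: [-180.0, -0.1, -8.0]
contact_force: [-0.3, -0.1, 0.5]
gripper_width: 0.0525
gripper_force: 0.0
```

```bash
cat >> h.py <<'E'
def shot(tag):
    from plant import viewer
    o=[]
    for n in("top","side"):
        c=viewer.capture(n); np.savez(f"pics/{n}{tag}.npz",**c); o.append(c)
    return o
E
python3 - <<'E'
from h import *
t,s=shot("1")
stack([crop(t["img"],240,120,340,240,4,0),crop(s["img"],240,150,360,250,3.2,0)],"pics/c3.png")
E
```

```text
(480, 792, 3)
```

View pics/c3.png

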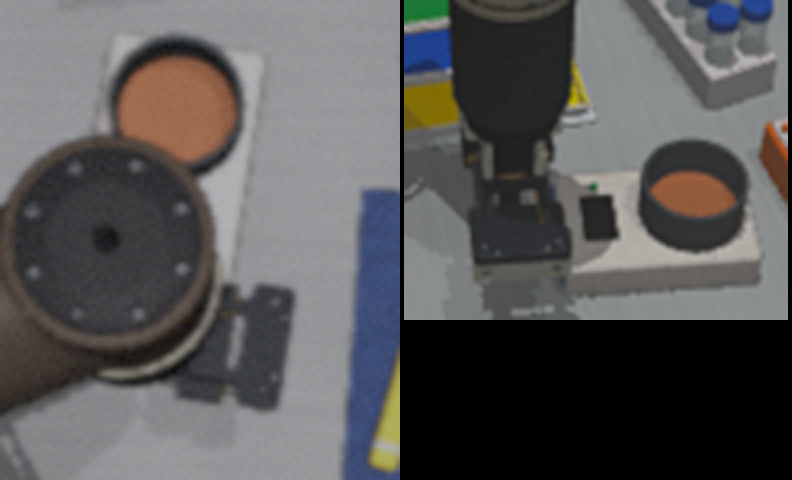

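The gripper covers the knob, but the body is clear of the housing and the wrist reads no contact. I'll close on the knob.

Emit:
arm_command(
  travel=[
    [0,0,0],
    [0,0,0],
    [0,0,0],
    [0,0,0],
    [0,0,0],
    [0,0,0],
  ],
  delta_rot=[
    [0,0,0],
    [0,0,0],
    [0,0,0],
    [0,0,0],
    [0,0,0],
    [0,0,0],
  ],
  grip=0,
  newtons=40,
)

```text
time_s: 3.58
tcp_pos: [0.4947, 0.0156, 0.0307]
eef_rot: [-179.9, -0.1, -8.1]
contact_force: [-4.7, 15.7, 2.0]
gripper_width: 0.0195
gripper_force: 40.0
```

Emit:
arm_command(
  travel=[
    [-0.02,0.006,0],
    [-0.04,0.008,0],
    [-0.055,0.01,0],
    [-0.065,0.012,0],
    [-0.07,0.013,0],
    [-0.07,0.013,0],
  ],
  delta_rot=[
    [0,0,0],
    [0,0,0],
    [0,0,0],
    [0,0,0],
    [0,0,0],
    [0,0,0],
  ],
)

```text
time_s: 4.32
tcp_pos: [0.4606, 0.0207, 0.0307]
eef_rot: [-179.9, -0.2, -8.1]
contact_force: [7.5, -0.5, -9.1]
gripper_width: 0.0199
gripper_force: 40.0
```

Emit:
arm_command(
  travel=[
    [-0.004,0.001,0],
    [-0.008,0.001,0],
    [-0.008,0.001,0],
  ],
  delta_rot=[
    [0,0,0],
    [0,0,0],
    [0,0,0],
  ],
)

```text
time_s: 4.7
tcp_pos: [0.4598, 0.021, 0.0308]
eef_rot: [-179.9, -0.4, -8.0]
contact_force: [24.8, -11.9, -24.1]
gripper_width: 0.0199
gripper_force: 40.0
```

The force rose sharply, so the knob is at its stop. Letting go.

Emit:
arm_command(
  travel=[
    [0.004,0,0],
    [0.004,0,0],
    [0.004,0,0],
    [0.004,0,0],
    [0.004,0,0.1],
    [0.004,0,0.2],
    [0,-0.1,0.3],
    [0,-0.2,0.3],
    [0,-0.3,0.3],
    [0,-0.4,0.3],
    [0,-0.4,0.3],
    [0,-0.5,0.3],
    [0,-0.6,0.3],
    [0,-0.6,0.3],
    [0,-0.6,0.3],
  ],
  delta_rot=[
    [0,0,0],
    [0,0,0],
    [0,0,0],
    [0,0,0],
    [0,0,0],
    [0,0,0],
    [0,0,0],
    [0,0,0],
    [0,0,0],
    [0,0,0],
    [0,0,0],
    [0,0,0],
    [0,0,0],
    [0,0,0],
    [0,0,0],
  ],
  grip=0.6,
)

```text
time_s: 6.58
tcp_pos: [0.455, -0.2788, 0.1803]
eef_rot: [-180.0, 0.0, -8.1]
contact_force: [0.0, -0.1, 0.0]
gripper_width: 0.0526
gripper_force: 0.0
```

```bash
python3 - <<'E'
from h import *
t,s=shot("2")
stack([crop(t["img"],255,125,310,215,3,0),crop(t["img"],325,165,450,262,4,0)],"pics/c4.png")
E
```

```text
(388, 673, 3)
```

View pics/c4.png

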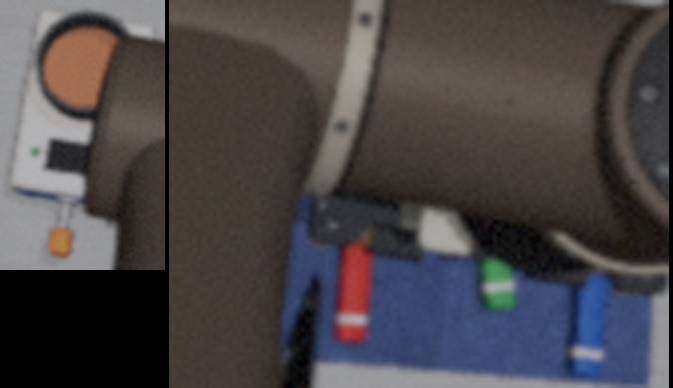

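The knob is home again at (60,240), and blue, red and green haven't moved. Next I'll pick up blue.

Emit:
arm_command(
  travel=[
    [-0.063,-0.261,-0.1],
    [-0.063,-0.261,-0.15],
    [-0.063,-0.261,-0.15],
    [-0.063,-0.261,-0.2],
    [-0.063,-0.261,-0.25],
    [-0.063,-0.261,-0.28],
    [-0.063,-0.261,-0.3],
    [-0.063,-0.261,-0.3],
    [-0.063,-0.261,-0.3],
    [-0.063,-0.261,-0.3],
  ],
  delta_rot=[
    [0,0,0.024],
    [0,0,0.024],
    [0,0,0.024],
    [0,0,0.024],
    [0,0,0.024],
    [0,0,0.024],
    [0,0,0.024],
    [0,0,0.024],
    [0,0,0.024],
    [0,0,0.024],
  ],
  grip=0.55,
)

```text
time_s: 7.92
tcp_pos: [0.4242, -0.4101, 0.0314]
eef_rot: [180.0, -0.1, -5.9]
contact_force: [0.9, -0.2, -0.9]
gripper_width: 0.0483
gripper_force: 0.0
```

Emit:
arm_command(
  travel=[
    [0,0,0],
    [0,0,0],
    [0,0,0],
    [0,0,0],
    [0,0,0],
    [0,0,0],
  ],
  delta_rot=[
    [0,0,0],
    [0,0,0],
    [0,0,0],
    [0,0,0],
    [0,0,0],
    [0,0,0],
  ],
  grip=0,
  newtons=30,
)

```text
time_s: 8.68
tcp_pos: [0.4237, -0.4099, 0.0306]
eef_rot: [180.0, 0.0, -5.9]
contact_force: [-1.2, 0.1, 0.9]
gripper_width: 0.0194
gripper_force: 30.0
```

Emit:
arm_command(
  travel=[
    [0,0,0.1],
    [0,0,0.2],
    [0,0,0.35],
    [0,0.05,0.479],
    [0.05,0.15,0.479],
    [0.1,0.25,0.479],
    [0.15,0.35,0.479],
    [0.2,0.45,0.479],
    [0.25,0.55,0.479],
    [0.3,0.65,0.479],
    [0.319,0.75,0.479],
    [0.319,0.816,0.479],
    [0.319,0.816,0.479],
    [0.319,0.816,0.479],
    [0.319,0.816,0.479],
  ],
  delta_rot=[
    [0,0,0],
    [0,0,0],
    [0,0,0],
    [0,0,0],
    [0,0,0],
    [0.01,0.1,0],
    [0.02,0.2,0],
    [0.03,0.3,0],
    [0.04,0.4,0],
    [0.05,0.5,0],
    [0.05,0.5,0],
    [0.05,0.5,0],
    [0.05,0.5,0],
    [0.05,0.5,0],
    [0.05,0.5,0],
  ],
)

```text
time_s: 10.55
tcp_pos: [0.5831, -0.0029, 0.2702]
eef_rot: [179.8, 45.2, -6.1]
contact_force: [0.1, 0.1, -1.0]
gripper_width: 0.0193
gripper_force: 30.0
```

```bash
python3 - <<'E'
from h import *
from plant import r
t,s=shot("3"); st=r.get_state(); print(st["joints"].round(1))
cv2.imwrite("pics/s3.png",np.vstack([crop(s["img"],160,100,420,295,2.8,0)])) 
E
```

```text
[  10.9   38.4   25.7  -13.7 -120.5   70.8]
```

View pics/s3.png

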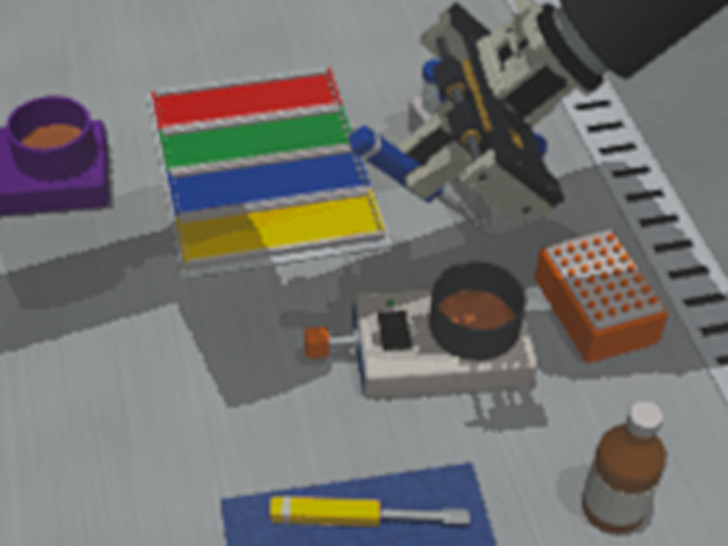

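Emit:
arm_command(
  travel=[
    [0,0,-0.06],
    [0,0,-0.12],
    [0,0,-0.18],
    [0,0,-0.22],
    [0,0,-0.233],
    [0,0,-0.233],
    [0,0,-0.233],
    [0,0,-0.233],
    [0,0,-0.233],
  ],
  delta_rot=[
    [0,0,0],
    [0,0,0],
    [0,0,0],
    [0,0,0],
    [0,0,0],
    [0,0,0],
    [0,0,0],
    [0,0,0],
    [0,0,0],
  ],
)

```text
time_s: 11.78
tcp_pos: [0.5834, -0.0019, 0.1541]
eef_rot: [179.8, 45.2, -6.0]
contact_force: [-0.2, 0.4, -0.8]
gripper_width: 0.02
gripper_force: 30.0
```

```bash
python3 - <<'E'
from h import *
t,s=shot("4")
stack([crop(t["img"],240,120,340,220,3.5,0),crop(s["img"],250,140,380,260,3.3,0)],"pics/c5.png")
E
```

```text
(396, 787, 3)
```

View pics/c5.png

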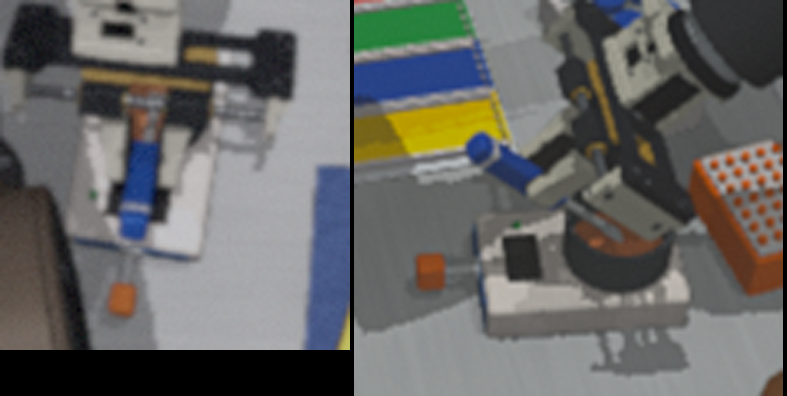

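The side view shows the steel paddle inside the cup at about (630,240) with no contact force. Now up, level the tool, and over to the blue slot.

Emit:
arm_command(
  travel=[
    [0,0,0.08],
    [0,0,0.16],
    [0,0,0.2],
    [-0.03,0.08,0.2],
    [-0.06,0.17,0.2],
    [-0.1,0.26,0.2],
    [-0.14,0.35,0.2],
    [-0.18,0.44,0.2],
    [-0.227,0.539,0.15],
    [-0.227,0.539,0.05],
    [-0.227,0.539,-0.04],
    [-0.227,0.539,-0.1],
    [-0.227,0.539,-0.1],
    [-0.227,0.539,-0.1],
  ],
  delta_rot=[
    [0,0,0],
    [0,0,0],
    [0,0,0],
    [-0.01,-0.1,0],
    [-0.02,-0.2,0],
    [-0.03,-0.3,0],
    [-0.04,-0.4,0],
    [-0.05,-0.5,0],
    [-0.05,-0.5,0],
    [-0.05,-0.5,0],
    [-0.05,-0.5,0],
    [-0.05,-0.5,0],
    [-0.05,-0.5,0],
    [-0.05,-0.5,0],
  ],
)

```text
time_s: 13.62
tcp_pos: [0.4703, 0.2679, 0.1046]
eef_rot: [-180.0, -0.0, -5.9]
contact_force: [0.0, 0.5, -0.6]
gripper_width: 0.0195
gripper_force: 30.0
```

Emit:
arm_command(
  travel=[
    [0,0,-0.05],
    [0,0,-0.09],
    [0,0,-0.12],
    [0,0,-0.137],
    [0,0,-0.137],
    [0,0,-0.137],
    [0,0,-0.137],
  ],
  delta_rot=[
    [0,0,0.054],
    [0,0,0.054],
    [0,0,0.054],
    [0,0,0.054],
    [0,0,0.054],
    [0,0,0.054],
    [0,0,0.054],
  ],
)

```text
time_s: 14.5
tcp_pos: [0.4699, 0.2678, 0.0354]
eef_rot: [-180.0, -0.0, -1.1]
contact_force: [-0.2, 0.5, -1.3]
gripper_width: 0.0196
gripper_force: 30.0
```

```bash
python3 - <<'E'
from h import *
t,s=shot("5")
stack([crop(t["img"],100,140,260,260,2.4,0),crop(s["img"],190,110,320,210,3.1,0)],"pics/c6.png")
E
```

```text
(310, 795, 3)
```

View pics/c6.png

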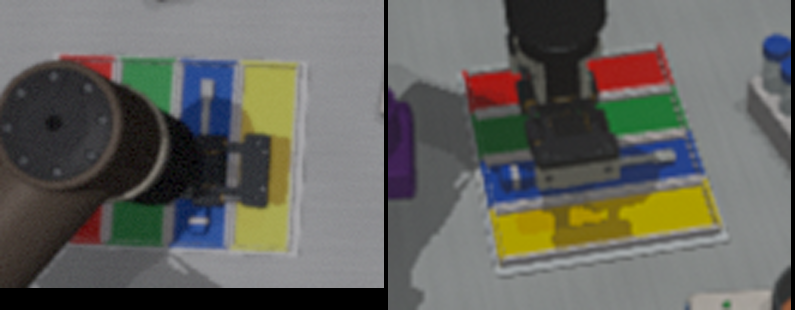

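Emit:
arm_command(
  travel=[
    [0,0,0],
    [0,0,0],
    [0,0,0],
    [0,0,0.05],
    [0,0,0.15],
    [0,0,0.25],
    [0,0,0.33],
    [0,0,0.33],
  ],
  delta_rot=[
    [0,0,0],
    [0,0,0],
    [0,0,0],
    [0,0,0],
    [0,0,0],
    [0,0,0],
    [0,0,0],
    [0,0,0],
  ],
  grip=0.45,
)

```text
time_s: 15.6
tcp_pos: [0.4712, 0.2689, 0.2038]
eef_rot: [-179.7, -0.3, -1.0]
contact_force: [-0.5, -0.3, -0.5]
gripper_width: 0.0393
gripper_force: 0.0
```

```bash
cat >> h.py <<'E'
HUE={'red':(0,8),'green':(45,75),'yellow':(22,36)}
def handles(t,s):
    "handle pixel centroid and axis angle in both views of the mat"
    o={}
    for k,(a,b) in HUE.items():
        for n,c,(x0,y0,x1,y1) in(('top',t,(322,160,460,270)),('side',s,(225,255,385,419))):
            m=cv2.inRange(cv2.cvtColor(c["img"],cv2.COLOR_RGB2HSV)[y0:y1,x0:x1],(a,110,40),(b,255,255))
            m=cv2.morphologyEx(m,cv2.MORPH_OPEN,np.ones((2,2),np.uint8))
            p=np.argwhere(m)[:,::-1].astype(np.float32)
            if len(p)<30: continue
            mu,ev=cv2.PCACompute(p,np.empty(0)); o[k,n]=(np.r_[mu[0]+[x0,y0],np.degrees(np.arctan2(ev[0,1],ev[0,0])),len(p)])
    return o
def compare(tag):
    ld=lambda g:[np.load(f"pics/{n}{g}.npz") for n in("top","side")]
    A,B=handles(*ld("0")),handles(*ld(tag))
    for k in A: print(k,A[k].round(1),(B[k]-A[k]).round(1) if k in B else None)
E
python3 - <<'E'
from h import *
t,s=shot("6"); compare("6")
stack([crop(t["img"],100,150,250,260,2.4,0),crop(s["img"],200,110,310,210,3.5,0)],"pics/c7.png")
E
```

```text
('red', 'top') [372.2 231.1  94.9 165. ] [ 0.  -0.  -0.2  0. ]
('red', 'side') [266.  315.1  -8.3  98. ] [  0.2   0.2   2.9 -19. ]
('green', 'top') [405.8 222.9  82.7 223. ] [-0.  -0.1  0.2 -1. ]
('green', 'side') [292.  349.2 -19.7 347. ] [ 0.1 -0.   0.1  5. ]
('yellow', 'top') [341.3 218.6 106.3 213. ] [ 0.  -0.1 -0.  -1. ]
('yellow', 'side') [277.8 283.1   2.1 324. ] [0.2 0.  0.4 2. ]
(350, 753, 3)
```

View pics/c7.png

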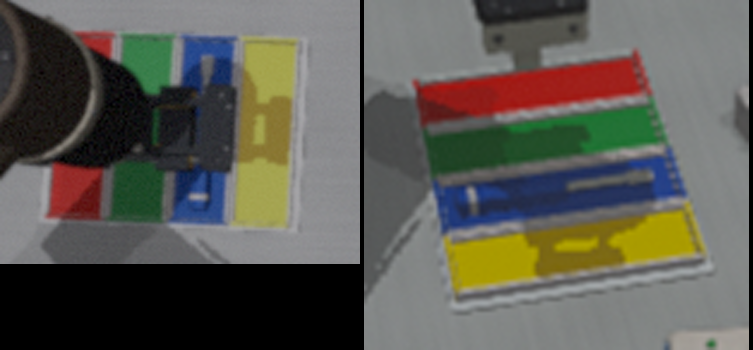

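Blue lies flat in its slot, and the other three haven't moved. On to yellow.

Emit:
arm_command(
  travel=[
    [0.007,-0.1,0],
    [0.007,-0.2,0],
    [0.007,-0.3,0],
    [0.007,-0.4,0],
    [0.007,-0.5,0],
    [0.007,-0.6,0],
    [0.007,-0.7,0],
    [0.007,-0.8,-0.05],
    [0.007,-0.874,-0.12],
    [0.007,-0.874,-0.2],
    [0.007,-0.874,-0.2],
    [0.007,-0.874,-0.26],
    [0.007,-0.874,-0.31],
    [0.007,-0.874,-0.347],
    [0.007,-0.874,-0.347],
    [0.007,-0.874,-0.347],
    [0.007,-0.874,-0.347],
  ],
  delta_rot=[
    [0,0,-0.03],
    [0,0,-0.06],
    [0,0,-0.1],
    [0,0,-0.13],
    [0,0,-0.16],
    [0,0,-0.16],
    [0,0,-0.16],
    [0,0,-0.16],
    [0,0,-0.16],
    [0,0,-0.16],
    [0,0,-0.16],
    [0,0,-0.16],
    [0,0,-0.16],
    [0,0,-0.16],
    [0,0,-0.16],
    [0,0,-0.16],
    [0,0,-0.16],
  ],
  grip=0.55,
)

```text
time_s: 17.82
tcp_pos: [0.4741, -0.1693, 0.0277]
eef_rot: [-180.0, -0.1, -15.4]
contact_force: [-0.2, 0.4, -0.1]
gripper_width: 0.048
gripper_force: 0.0
```

Emit:
arm_command(
  travel=[
    [0,0,0],
    [0,0,0],
    [0,0,0],
    [0,0,0],
    [0,0,0],
    [0,0,0],
  ],
  delta_rot=[
    [0,0,0],
    [0,0,0],
    [0,0,0],
    [0,0,0],
    [0,0,0],
    [0,0,0],
  ],
  grip=0,
)

```text
time_s: 18.58
tcp_pos: [0.4732, -0.1694, 0.0266]
eef_rot: [180.0, 0.0, -15.5]
contact_force: [-0.5, -0.5, 3.2]
gripper_width: 0.0197
gripper_force: 30.0
```

It gripped 4 mm low, and the fingertips must stay above the slot walls. I'll regrip higher.

Emit:
arm_command(
  travel=[
    [0,0,0],
    [0,0,0.002],
    [0,0,0.008],
    [0,0,0.008],
    [0,0,0.008],
  ],
  delta_rot=[
    [0,0,0],
    [0,0,0],
    [0,0,0],
    [0,0,0],
    [0,0,0],
  ],
  grip=0.4,
)

```text
time_s: 19.2
tcp_pos: [0.4732, -0.1694, 0.0306]
eef_rot: [-180.0, -0.0, -15.5]
contact_force: [0.3, 0.0, -0.1]
gripper_width: 0.035
gripper_force: 0.0
```

Emit:
arm_command(
  travel=[
    [0,0,0],
    [0,0,0],
    [0,0,0],
    [0,0,0],
    [0,0,0],
  ],
  delta_rot=[
    [0,0,0],
    [0,0,0],
    [0,0,0],
    [0,0,0],
    [0,0,0],
  ],
  grip=0,
)

```text
time_s: 19.82
tcp_pos: [0.4732, -0.1694, 0.0305]
eef_rot: [180.0, 0.0, -15.5]
contact_force: [-0.2, -0.4, -0.3]
gripper_width: 0.0195
gripper_force: 30.0
```

Emit:
arm_command(
  travel=[
    [0,0,0.1],
    [0,0,0.2],
    [0,0,0.3],
    [0,0.05,0.4],
    [0.05,0.1,0.479],
    [0.1,0.2,0.479],
    [0.15,0.28,0.479],
    [0.2,0.34,0.479],
    [0.224,0.356,0.479],
    [0.224,0.356,0.479],
    [0.224,0.356,0.479],
    [0.224,0.356,0.479],
    [0.224,0.356,0.4],
    [0.224,0.356,0.34],
    [0.224,0.356,0.28],
    [0.224,0.356,0.246],
    [0.224,0.356,0.246],
    [0.224,0.356,0.246],
    [0.224,0.356,0.246],
    [0.224,0.356,0.246],
  ],
  delta_rot=[
    [0,0,0],
    [0,0,0],
    [0,0,0],
    [0,0,0],
    [0.027,0.096,0],
    [0.054,0.193,0],
    [0.08,0.289,0],
    [0.107,0.386,0],
    [0.134,0.482,0],
    [0.134,0.482,0],
    [0.134,0.482,0],
    [0.134,0.482,0],
    [0.134,0.482,0],
    [0.134,0.482,0],
    [0.134,0.482,0],
    [0.134,0.482,0],
    [0.134,0.482,0],
    [0.134,0.482,0],
    [0.134,0.482,0],
    [0.134,0.482,0],
  ],
)

```text
time_s: 22.32
tcp_pos: [0.5855, 0.0085, 0.1543]
eef_rot: [-179.9, 45.0, -15.4]
contact_force: [-0.2, 0.3, -1.1]
gripper_width: 0.0201
gripper_force: 30.0
```

```bash
python3 - <<'E'
from h import *
t,s=shot("7"); compare("7")
stack([crop(t["img"],240,120,340,220,3.5,0),crop(s["img"],250,140,380,260,3.3,0)],"pics/c8.png")
E
```

```text
('red', 'top') [372.2 231.1  94.9 165. ] [ 0.1 -0.2 -0.4 -5. ]
('red', 'side') [266.  315.1  -8.3  98. ] None
('green', 'top') [405.8 222.9  82.7 223. ] [-6.8 -7.9 -2.6 -8. ]
('green', 'side') [292.  349.2 -19.7 347. ] [  7.7 -10.7  -3.6 -12. ]
('yellow', 'top') [341.3 218.6 106.3 213. ] None
('yellow', 'side') [277.8 283.1   2.1 324. ] None
(396, 787, 3)
```

View pics/c8.png

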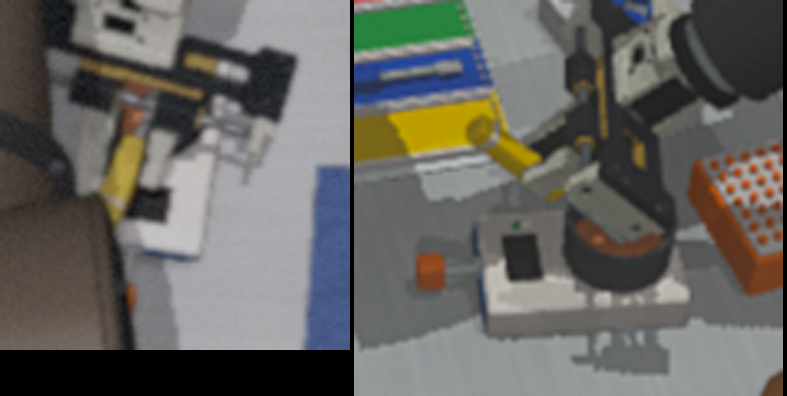

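Yellow's tip is in the well. Meanwhile green has been knocked aside by about 7 px, so I'll remeasure it later. Now yellow goes to its slot.

Emit:
arm_command(
  travel=[
    [0,0,0.08],
    [0,0,0.16],
    [0,0,0.2],
    [-0.03,0.06,0.2],
    [-0.06,0.13,0.2],
    [-0.1,0.2,0.2],
    [-0.14,0.27,0.2],
    [-0.18,0.33,0.2],
    [-0.231,0.375,0.15],
    [-0.231,0.375,0.05],
    [-0.231,0.375,-0.04],
    [-0.231,0.375,-0.1],
    [-0.231,0.375,-0.1],
    [-0.231,0.375,-0.1],
  ],
  delta_rot=[
    [0,0,0],
    [0,0,0],
    [0,0,0],
    [-0.027,-0.096,0],
    [-0.054,-0.193,0],
    [-0.08,-0.289,0],
    [-0.107,-0.386,0],
    [-0.134,-0.482,0],
    [-0.134,-0.482,0],
    [-0.134,-0.482,0],
    [-0.134,-0.482,0],
    [-0.134,-0.482,0],
    [-0.134,-0.482,0],
    [-0.134,-0.482,0],
  ],
)

```text
time_s: 24.18
tcp_pos: [0.4703, 0.1965, 0.1045]
eef_rot: [-180.0, -0.0, -15.5]
contact_force: [-0.6, 0.3, -0.1]
gripper_width: 0.0198
gripper_force: 30.0
```

Emit:
arm_command(
  travel=[
    [0,0,0],
    [0,0,-0.04],
    [0,0,-0.08],
    [0,0,-0.11],
    [0,0,-0.137],
    [0,0,-0.137],
    [0,0,-0.137],
    [0,0,-0.137],
  ],
  delta_rot=[
    [0,0,0.08],
    [0,0,0.16],
    [0,0,0.16],
    [0,0,0.16],
    [0,0,0.16],
    [0,0,0.16],
    [0,0,0.16],
    [0,0,0.16],
  ],
)

```text
time_s: 25.18
tcp_pos: [0.4699, 0.1962, 0.0353]
eef_rot: [-180.0, -0.0, -1.1]
contact_force: [-0.1, -0.4, 0.3]
gripper_width: 0.0195
gripper_force: 30.0
```

Emit:
arm_command(
  travel=[
    [0,0,0],
    [0,0,0],
    [0,0,0],
    [0,0,0.05],
    [0,0,0.15],
    [0,0,0.25],
    [0,0.1,0.33],
    [0,0.2,0.33],
    [0,0.2,0.33],
  ],
  delta_rot=[
    [0,0,0],
    [0,0,0],
    [0,0,0],
    [0,0,0],
    [0,0,0],
    [0,0,0],
    [0,0,0],
    [0,0,0],
    [0,0,0],
  ],
  grip=0.45,
)

```text
time_s: 26.3
tcp_pos: [0.4698, 0.299, 0.2005]
eef_rot: [-179.9, -0.1, -0.9]
contact_force: [0.1, -0.9, -0.2]
gripper_width: 0.0396
gripper_force: 0.0
```

```bash
python3 - <<'E'
from h import *
t,s=shot("8"); compare("8")
a=crop(t["img"],330,160,430,260,4,0);b=crop(s["img"],240,300,360,400,3,0);c=cv2.resize(crop(s["img"],200,130,310,210,3,0),(360,262))[:120]
c=crop(s["img"],200,135,310,205,3.27,0)
bc=np.vstack([b,np.pad(c,((0,0),(0,max(0,360-c.shape[1])),(0,0)))[:,:360]])
stack([a,bc],"pics/c9.png")
E
```

```text
('red', 'top') [372.2 231.1  94.9 165. ] [-0.   0.1 -0.2 -3. ]
('red', 'side') [266.  315.1  -8.3  98. ] None
('green', 'top') [405.8 222.9  82.7 223. ] [ -7.7  -8.8  -3.5 -10. ]
('green', 'side') [292.  349.2 -19.7 347. ] [  7.6 -10.7  -3.7 -12. ]
('yellow', 'top') [341.3 218.6 106.3 213. ] None
('yellow', 'side') [277.8 283.1   2.1 324. ] None
(529, 768, 3)
```

View pics/c9.png

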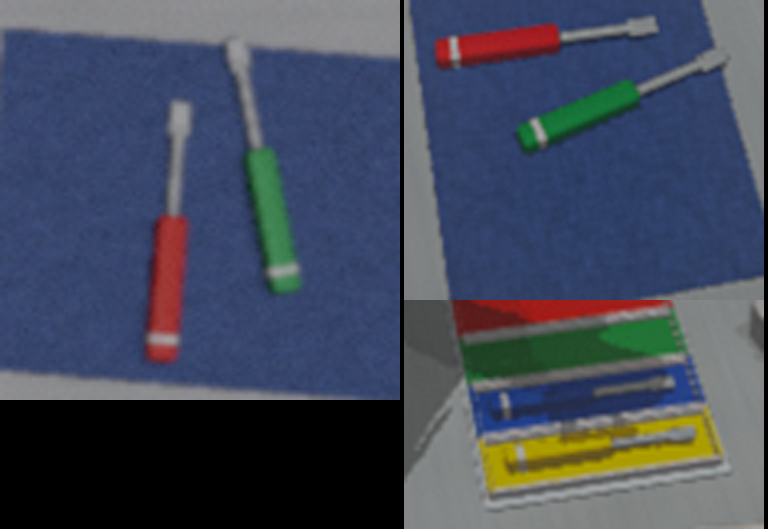

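Blue and yellow both lie flat in their slots. Red is unmoved. Green now has its tip at (237,38) and its end at (285,289) in the top crop. Picking red next.

Emit:
arm_command(
  travel=[
    [-0.01,-0.1,0],
    [-0.02,-0.2,0],
    [-0.03,-0.3,0],
    [-0.04,-0.4,0],
    [-0.054,-0.5,0],
    [-0.054,-0.6,0],
    [-0.054,-0.7,0],
    [-0.054,-0.8,0],
    [-0.054,-0.9,0],
    [-0.054,-0.94,0],
    [-0.054,-0.94,0],
    [-0.054,-0.94,0],
    [-0.054,-0.94,0],
  ],
  delta_rot=[
    [0,0,-0.02],
    [0,0,-0.047],
    [0,0,-0.047],
    [0,0,-0.047],
    [0,0,-0.047],
    [0,0,-0.047],
    [0,0,-0.047],
    [0,0,-0.047],
    [0,0,-0.047],
    [0,0,-0.047],
    [0,0,-0.047],
    [0,0,-0.047],
    [0,0,-0.047],
  ],
)

```text
time_s: 28.02
tcp_pos: [0.4426, -0.1734, 0.2001]
eef_rot: [-180.0, -0.0, -5.3]
contact_force: [-0.1, -0.4, -0.5]
gripper_width: 0.0392
gripper_force: 0.0
```

```bash
python3 - <<'E'
from h import *
t=np.load("pics/top8.npz");s=np.load("pics/side8.npz")
f=lambda p,k,o,x=0:((p[0]-x+.5)/k-.5+o[0],(p[1]+.5)/k-.5+o[1])
for a,b in (((237,38),(729,59)),((261,151),(637,95)),((285,289),(527,143))):
    pt=f(a,4,(330,160));ps=f(b,3,(240,300),404)
    print(tri(t,s,pt,ps).round(4),ray(t,pt,.013).round(4),ray(s,ps,.013).round(4))
E
```

```text
[ 0.6038 -0.3007  0.0103] [ 0.6005 -0.2996  0.013 ] [ 0.6058 -0.3019  0.013 ]
[ 0.5231 -0.3152  0.0157] [ 0.5217 -0.3156  0.013 ] [ 0.5254 -0.3141  0.013 ]
[ 0.4297 -0.3316  0.0128] [ 0.4268 -0.3312  0.013 ] [ 0.4324 -0.3319  0.013 ]
```

Emit:
arm_command(
  travel=[
    [0,-0.08,-0.06],
    [0,-0.154,-0.12],
    [0,-0.154,-0.18],
    [0,-0.154,-0.24],
    [0,-0.154,-0.29],
    [0,-0.154,-0.32],
    [0,-0.154,-0.338],
    [0,-0.154,-0.338],
    [0,-0.154,-0.338],
    [0,-0.154,-0.338],
  ],
  delta_rot=[
    [0,0,0],
    [0,0,0],
    [0,0,0],
    [0,0,0],
    [0,0,0],
    [0,0,0],
    [0,0,0],
    [0,0,0],
    [0,0,0],
    [0,0,0],
  ],
)

```text
time_s: 29.28
tcp_pos: [0.4432, -0.251, 0.0318]
eef_rot: [180.0, -0.1, -5.3]
contact_force: [-0.1, 0.3, 0.0]
gripper_width: 0.0392
gripper_force: 0.0
```

Emit:
arm_command(
  travel=[
    [0,0,0],
    [0,0,0],
    [0,0,0],
    [0,0,0],
    [0,0,0],
  ],
  delta_rot=[
    [0,0,0],
    [0,0,0],
    [0,0,0],
    [0,0,0],
    [0,0,0],
  ],
  grip=0,
)

```text
time_s: 29.9
tcp_pos: [0.4428, -0.251, 0.0312]
eef_rot: [180.0, -0.0, -5.3]
contact_force: [-0.3, 0.7, 3.2]
gripper_width: 0.0195
gripper_force: 30.0
```

Emit:
arm_command(
  travel=[
    [0,0,0.1],
    [0,0,0.2],
    [0,0,0.3],
    [0,0.06,0.4],
    [0.05,0.14,0.478],
    [0.1,0.22,0.478],
    [0.15,0.3,0.478],
    [0.2,0.38,0.478],
    [0.25,0.45,0.478],
    [0.28,0.497,0.478],
    [0.28,0.497,0.478],
    [0.28,0.497,0.478],
    [0.28,0.497,0.4],
    [0.28,0.497,0.34],
    [0.28,0.497,0.28],
    [0.28,0.497,0.244],
    [0.28,0.497,0.244],
    [0.28,0.497,0.244],
    [0.28,0.497,0.244],
    [0.28,0.497,0.244],
  ],
  delta_rot=[
    [0,0,0],
    [0,0,0],
    [0,0,0],
    [0,0,0],
    [0.009,0.1,0],
    [0.018,0.2,0],
    [0.028,0.3,0],
    [0.037,0.4,0],
    [0.046,0.498,0],
    [0.046,0.498,0],
    [0.046,0.498,0],
    [0.046,0.498,0],
    [0.046,0.498,0],
    [0.046,0.498,0],
    [0.046,0.498,0],
    [0.046,0.498,0],
    [0.046,0.498,0],
    [0.046,0.498,0],
    [0.046,0.498,0],
    [0.046,0.498,0],
  ],
)

```text
time_s: 32.4
tcp_pos: [0.583, -0.0024, 0.1539]
eef_rot: [-180.0, 44.9, -5.3]
contact_force: [0.3, -0.4, -0.2]
gripper_width: 0.0196
gripper_force: 30.0
```

```bash
python3 - <<'E'
from h import *
t,s=shot("9"); compare("9")
stack([crop(t["img"],240,120,340,220,3.5,0),crop(s["img"],250,140,380,260,3.3,0)],"pics/c10.png")
E
```

```text
('red', 'top') [372.2 231.1  94.9 165. ] None
('red', 'side') [266.  315.1  -8.3  98. ] None
('green', 'top') [405.8 222.9  82.7 223. ] [-7.6 -8.7 -3.7 -6. ]
('green', 'side') [292.  349.2 -19.7 347. ] [  7.6 -10.6  -3.8 -23. ]
('yellow', 'top') [341.3 218.6 106.3 213. ] None
('yellow', 'side') [277.8 283.1   2.1 324. ] None
(396, 787, 3)
```

View pics/c10.png

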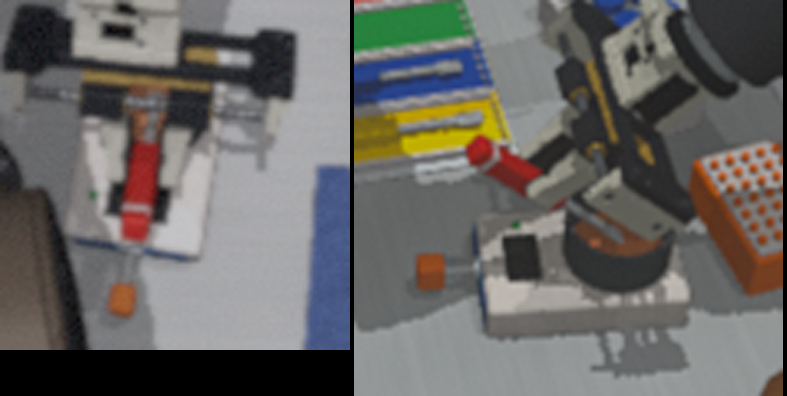

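Red's tip is in the well at about (620,240) and green is steady. Red goes to its slot.

Emit:
arm_command(
  travel=[
    [0,0,0.08],
    [0,0,0.16],
    [0,0,0.2],
    [-0.03,0.1,0.2],
    [-0.06,0.2,0.2],
    [-0.09,0.3,0.2],
    [-0.12,0.4,0.2],
    [-0.15,0.5,0.2],
    [-0.18,0.6,0.2],
    [-0.2,0.7,0.2],
    [-0.221,0.8,0.15],
    [-0.221,0.828,0.05],
    [-0.221,0.828,-0.04],
    [-0.221,0.828,-0.1],
    [-0.221,0.828,-0.1],
    [-0.221,0.828,-0.1],
  ],
  delta_rot=[
    [0,0,0],
    [0,0,0],
    [0,0,0],
    [-0.009,-0.1,0],
    [-0.018,-0.2,0],
    [-0.028,-0.3,0],
    [-0.037,-0.4,0],
    [-0.046,-0.498,0],
    [-0.046,-0.498,0],
    [-0.046,-0.498,0],
    [-0.046,-0.498,0],
    [-0.046,-0.498,0],
    [-0.046,-0.498,0],
    [-0.046,-0.498,0],
    [-0.046,-0.498,0],
    [-0.046,-0.498,0],
  ],
)

```text
time_s: 34.5
tcp_pos: [0.4728, 0.4121, 0.1042]
eef_rot: [-180.0, -0.0, -5.3]
contact_force: [0.1, 0.3, 0.9]
gripper_width: 0.0198
gripper_force: 30.0
```

Emit:
arm_command(
  travel=[
    [0,0,-0.04],
    [0,0,-0.08],
    [0,0,-0.11],
    [0,0,-0.135],
    [0,0,-0.135],
    [0,0,-0.135],
    [0,0,-0.135],
  ],
  delta_rot=[
    [0,0,0.046],
    [0,0,0.046],
    [0,0,0.046],
    [0,0,0.046],
    [0,0,0.046],
    [0,0,0.046],
    [0,0,0.046],
  ],
)

```text
time_s: 35.38
tcp_pos: [0.4723, 0.4117, 0.0358]
eef_rot: [-180.0, -0.0, -1.2]
contact_force: [1.2, 0.3, -1.2]
gripper_width: 0.0195
gripper_force: 30.0
```

Emit:
arm_command(
  travel=[
    [0,0,0],
    [0,0,0],
    [0,0,0],
    [0,0,0.05],
    [0,0,0.15],
    [0,0,0.25],
    [0,0,0.33],
    [0,0.1,0.33],
    [0,0.1,0.33],
    [0,0.1,0.33],
  ],
  delta_rot=[
    [0,0,0],
    [0,0,0],
    [0,0,0],
    [0,0,0],
    [0,0,0],
    [0,0,0],
    [0,0,0],
    [0,0,0],
    [0,0,0],
    [0,0,0],
  ],
  grip=0.45,
)

```text
time_s: 36.62
tcp_pos: [0.4719, 0.4613, 0.2]
eef_rot: [179.9, 0.0, -1.1]
contact_force: [-0.4, -0.4, -0.7]
gripper_width: 0.0394
gripper_force: 0.0
```

```bash
python3 - <<'E'
from h import *
t,s=shot("10"); compare("10")
# steel/white (unsaturated) pixels inside each slot floor, seen from the side: world extent at tool height
for c in (t,s):
    for k,y in (('red',.411),('green',.339),('blue',.267),('yellow',.195)):
        g=np.array([[c["camera_matrix"]@(c["R"]@[x,y+dy,.02]+c["t"]) for dy in np.arange(-.02,.021,.002)] for x in np.arange(.40,.60,.002)])
        uv=np.float32(g[...,:2]/g[...,2:]); im=cv2.cvtColor(cv2.remap(c["img"],uv,None,1),cv2.COLOR_RGB2HSV)
        w=(im[...,1]<70)&(im[...,2]>75); p=np.argwhere(w); print(k,len(p),(.40+.002*np.percentile(p[:,0],[2,98])).round(3) if len(p) else '',(-.02+.002*np.median(p[:,1])).round(3) if len(p) else '')
E
```

```text
('red', 'top') [372.2 231.1  94.9 165. ] None
('red', 'side') [266.  315.1  -8.3  98. ] None
('green', 'top') [405.8 222.9  82.7 223. ] [ -7.7  -8.8  -3.5 -10. ]
('green', 'side') [292.  349.2 -19.7 347. ] [  7.8 -10.7  -3.7 -24. ]
('yellow', 'top') [341.3 218.6 106.3 213. ] None
('yellow', 'side') [277.8 283.1   2.1 324. ] None
red 197 [0.418 0.582] -0.002
green 0  
blue 226 [0.414 0.579] -0.002
yellow 226 [0.416 0.581] -0.002
red 303 [0.422 0.584] 0.0
green 10 [0.516 0.596] 0.02
blue 315 [0.418 0.582] -0.002
yellow 257 [0.42  0.584] 0.0
```

The steel parts of red, blue and yellow show up centred in their slots. Green next.

Emit:
arm_command(
  travel=[
    [0,-0.1,0],
    [0,-0.2,0],
    [0,-0.3,0],
    [0,-0.4,0],
    [0,-0.5,0],
    [0,-0.6,0],
    [0,-0.7,0],
    [0,-0.8,0],
    [0,-0.9,0],
    [0,-0.98,0],
    [0,-0.98,0],
  ],
  delta_rot=[
    [0,0,0],
    [0,0,0.04],
    [0,0,0.08],
    [0,0,0.124],
    [0,0,0.124],
    [0,0,0.124],
    [0,0,0.124],
    [0,0,0.124],
    [0,0,0.124],
    [0,0,0.124],
    [0,0,0.124],
  ],
)

```text
time_s: 38.1
tcp_pos: [0.4714, -0.0311, 0.2006]
eef_rot: [180.0, 0.0, 9.8]
contact_force: [0.1, 0.8, 0.5]
gripper_width: 0.0394
gripper_force: 0.0
```

Emit:
arm_command(
  travel=[
    [0.01,-0.1,0],
    [0.02,-0.2,0],
    [0.03,-0.3,0],
    [0.041,-0.4,0],
    [0.041,-0.5,0],
    [0.041,-0.584,-0.05],
    [0.041,-0.584,-0.12],
    [0.041,-0.584,-0.2],
    [0.041,-0.584,-0.2],
    [0.041,-0.584,-0.25],
    [0.041,-0.584,-0.3],
    [0.041,-0.584,-0.339],
    [0.041,-0.584,-0.339],
    [0.041,-0.584,-0.339],
    [0.041,-0.584,-0.339],
  ],
  delta_rot=[
    [0,0,0],
    [0,0,0],
    [0,0,0],
    [0,0,0],
    [0,0,0],
    [0,0,0],
    [0,0,0],
    [0,0,0],
    [0,0,0],
    [0,0,0],
    [0,0,0],
    [0,0,0],
    [0,0,0],
    [0,0,0],
    [0,0,0],
  ],
)

```text
time_s: 39.98
tcp_pos: [0.4937, -0.3206, 0.0326]
eef_rot: [179.9, -0.1, 10.0]
contact_force: [-0.7, 0.2, -0.2]
gripper_width: 0.0395
gripper_force: 0.0
```

Emit:
arm_command(
  travel=[
    [0,0,0],
    [0,0,0],
    [0,0,0],
    [0,0,0],
    [0,0,0],
  ],
  delta_rot=[
    [0,0,0],
    [0,0,0],
    [0,0,0],
    [0,0,0],
    [0,0,0],
  ],
  grip=0,
)

```text
time_s: 40.6
tcp_pos: [0.4928, -0.3204, 0.0313]
eef_rot: [180.0, -0.0, 10.0]
contact_force: [-0.1, 1.1, 4.5]
gripper_width: 0.0196
gripper_force: 30.0
```

Emit:
arm_command(
  travel=[
    [0,0,0.1],
    [0,0,0.2],
    [0,0,0.3],
    [0,0.08,0.4],
    [0.02,0.16,0.478],
    [0.05,0.25,0.478],
    [0.08,0.35,0.478],
    [0.12,0.44,0.478],
    [0.15,0.53,0.478],
    [0.182,0.602,0.478],
    [0.182,0.602,0.478],
    [0.182,0.602,0.478],
    [0.182,0.602,0.478],
    [0.182,0.602,0.4],
    [0.182,0.602,0.34],
    [0.182,0.602,0.28],
    [0.182,0.602,0.244],
    [0.182,0.602,0.244],
    [0.182,0.602,0.244],
    [0.182,0.602,0.244],
  ],
  delta_rot=[
    [0,0,0],
    [0,0,0],
    [0,0,0],
    [0,0,0],
    [0,0,0],
    [0,0,0],
    [-0.017,0.098,0],
    [-0.035,0.197,0],
    [-0.052,0.295,0],
    [-0.07,0.394,0],
    [-0.087,0.492,0],
    [-0.087,0.492,0],
    [-0.087,0.492,0],
    [-0.087,0.492,0],
    [-0.087,0.492,0],
    [-0.087,0.492,0],
    [-0.087,0.492,0],
    [-0.087,0.492,0],
    [-0.087,0.492,0],
    [-0.087,0.492,0],
  ],
)

```text
time_s: 43.1
tcp_pos: [0.5843, -0.0194, 0.1544]
eef_rot: [180.0, 44.8, 10.0]
contact_force: [0.7, -0.2, -0.7]
gripper_width: 0.0199
gripper_force: 30.0
```

Emit:
arm_command(
  travel=[
    [0,0,0],
    [0,0,0.08],
    [0,0,0.16],
    [0,0,0.2],
    [-0.03,0.08,0.2],
    [-0.06,0.17,0.2],
    [-0.09,0.26,0.2],
    [-0.12,0.35,0.2],
    [-0.15,0.45,0.2],
    [-0.18,0.55,0.2],
    [-0.2,0.65,0.2],
    [-0.227,0.718,0.12],
    [-0.227,0.718,0.04],
    [-0.227,0.718,-0.04],
    [-0.227,0.718,-0.1],
    [-0.227,0.718,-0.1],
    [-0.227,0.718,-0.1],
  ],
  delta_rot=[
    [0,0,0],
    [0,0,0],
    [0,0,0],
    [0,0,0],
    [0.017,-0.098,0],
    [0.035,-0.197,0],
    [0.052,-0.295,0],
    [0.07,-0.394,0],
    [0.087,-0.492,0],
    [0.087,-0.492,0],
    [0.087,-0.492,0],
    [0.087,-0.492,0],
    [0.087,-0.492,0],
    [0.087,-0.492,0],
    [0.087,-0.492,0],
    [0.087,-0.492,0],
    [0.087,-0.492,0],
  ],
)

```text
time_s: 45.22
tcp_pos: [0.4707, 0.34, 0.1041]
eef_rot: [-180.0, -0.1, 10.0]
contact_force: [-0.2, 0.4, -0.8]
gripper_width: 0.0196
gripper_force: 30.0
```

Emit:
arm_command(
  travel=[
    [0,0,0],
    [0,0,-0.04],
    [0,0,-0.08],
    [0,0,-0.11],
    [0,0,-0.136],
    [0,0,-0.136],
    [0,0,-0.136],
    [0,0,-0.136],
  ],
  delta_rot=[
    [0,0,-0.1],
    [0,0,-0.123],
    [0,0,-0.123],
    [0,0,-0.123],
    [0,0,-0.123],
    [0,0,-0.123],
    [0,0,-0.123],
    [0,0,-0.123],
  ],
)

```text
time_s: 46.22
tcp_pos: [0.4703, 0.3397, 0.0352]
eef_rot: [-180.0, -0.0, -1.1]
contact_force: [0.1, -0.4, -1.2]
gripper_width: 0.0196
gripper_force: 30.0
```

Emit:
arm_command(
  travel=[
    [0,0,0],
    [0,0,0],
    [0,0,0],
    [0,0,0.05],
    [0,0,0.15],
    [0,0,0.25],
    [0,0,0.33],
    [0,0,0.33],
    [0,0,0.33],
  ],
  delta_rot=[
    [0,0,0],
    [0,0,0],
    [0,0,0],
    [0,0,0],
    [0,0,0],
    [0,0,0],
    [0,0,0],
    [0,0,0],
    [0,0,0],
  ],
  grip=0.45,
)

```text
time_s: 47.35
tcp_pos: [0.4698, 0.3393, 0.1996]
eef_rot: [180.0, 0.0, -1.1]
contact_force: [-0.6, 0.0, -0.2]
gripper_width: 0.0394
gripper_force: 0.0
```

Now the knob again.

Emit:
arm_command(
  travel=[
    [0.01,-0.1,0],
    [0.02,-0.2,0],
    [0.03,-0.3,0],
    [0.04,-0.4,0],
    [0.049,-0.5,0],
    [0.049,-0.6,0],
    [0.049,-0.646,-0.08],
    [0.049,-0.646,-0.16],
    [0.049,-0.646,-0.2],
    [0.049,-0.646,-0.2],
    [0.049,-0.646,-0.25],
    [0.049,-0.646,-0.3],
    [0.049,-0.646,-0.338],
    [0.049,-0.646,-0.338],
    [0.049,-0.646,-0.338],
    [0.049,-0.646,-0.338],
  ],
  delta_rot=[
    [0,0,-0.02],
    [0,0,-0.05],
    [0,0,-0.077],
    [0,0,-0.077],
    [0,0,-0.077],
    [0,0,-0.077],
    [0,0,-0.077],
    [0,0,-0.077],
    [0,0,-0.077],
    [0,0,-0.077],
    [0,0,-0.077],
    [0,0,-0.077],
    [0,0,-0.077],
    [0,0,-0.077],
    [0,0,-0.077],
    [0,0,-0.077],
  ],
  grip=0.6,
)

```text
time_s: 49.35
tcp_pos: [0.4954, 0.0169, 0.0321]
eef_rot: [-179.9, -0.1, -8.0]
contact_force: [0.2, 0.1, 0.1]
gripper_width: 0.0526
gripper_force: 0.0
```

Emit:
arm_command(
  travel=[
    [0,0,0],
    [0,0,0],
    [0,0,0],
    [0,0,0],
    [0,0,0],
    [0,0,0],
  ],
  delta_rot=[
    [0,0,0],
    [0,0,0],
    [0,0,0],
    [0,0,0],
    [0,0,0],
    [0,0,0],
  ],
  grip=0,
  newtons=40,
)

```text
time_s: 50.1
tcp_pos: [0.4946, 0.0158, 0.0311]
eef_rot: [179.9, 0.0, -8.0]
contact_force: [1.3, -4.6, 1.6]
gripper_width: 0.0199
gripper_force: 40.0
```

Emit:
arm_command(
  travel=[
    [-0.02,0.003,0],
    [-0.04,0.006,0],
    [-0.055,0.008,0],
    [-0.065,0.009,0],
    [-0.07,0.01,0],
    [-0.07,0.01,0],
  ],
  delta_rot=[
    [0,0,0],
    [0,0,0],
    [0,0,0],
    [0,0,0],
    [0,0,0],
    [0,0,0],
  ],
)

```text
time_s: 50.85
tcp_pos: [0.4602, 0.0209, 0.0311]
eef_rot: [180.0, -0.0, -8.0]
contact_force: [5.4, -8.5, -3.6]
gripper_width: 0.0198
gripper_force: 40.0
```

Emit:
arm_command(
  travel=[
    [-0.004,0.001,0],
    [-0.008,0.001,0],
    [-0.008,0.001,0],
  ],
  delta_rot=[
    [0,0,0],
    [0,0,0],
    [0,0,0],
  ],
)

```text
time_s: 51.22
tcp_pos: [0.4597, 0.0211, 0.0312]
eef_rot: [-180.0, -0.3, -7.9]
contact_force: [25.2, -24.2, -20.5]
gripper_width: 0.0198
gripper_force: 40.0
```

At the stop again. I'll release, lift, and move clear toward the start side.

Emit:
arm_command(
  travel=[
    [0.004,0,0],
    [0.004,0,0],
    [0.004,0,0],
    [0.004,0,0],
    [0.004,0,0.1],
    [0.004,0,0.2],
    [0.004,0,0.3],
    [0.004,0,0.4],
    [0,0.1,0.45],
    [0,0.2,0.45],
    [0,0.3,0.45],
    [0,0.4,0.45],
    [0,0.5,0.45],
    [0,0.6,0.45],
    [0,0.7,0.45],
    [0,0.8,0.45],
    [0,0.9,0.45],
    [0,0.98,0.45],
    [0,0.98,0.45],
    [0,0.98,0.45],
  ],
  delta_rot=[
    [0,0,0],
    [0,0,0],
    [0,0,0],
    [0,0,0],
    [0,0,0],
    [0,0,0],
    [0,0,0],
    [0,0,0],
    [0,0,0],
    [0,0,0],
    [0,0,0],
    [0,0,0],
    [0,0,0],
    [0,0,0],
    [0,0,0],
    [0,0,0],
    [0,0,0],
    [0,0,0],
    [0,0,0],
    [0,0,0],
  ],
  grip=0.6,
)

```text
time_s: 53.72
tcp_pos: [0.4553, 0.5119, 0.2555]
eef_rot: [179.9, 0.0, -8.0]
contact_force: [-1.0, -0.3, 0.2]
gripper_width: 0.0523
gripper_force: 0.0
```

```bash
python3 - <<'E'
from h import *
t,s=shot("11")
stack([crop(s["img"],170,100,420,300,3.1,0)],"pics/c11.png")
E
```

```text
(620, 779, 3)
```

View pics/c11.png

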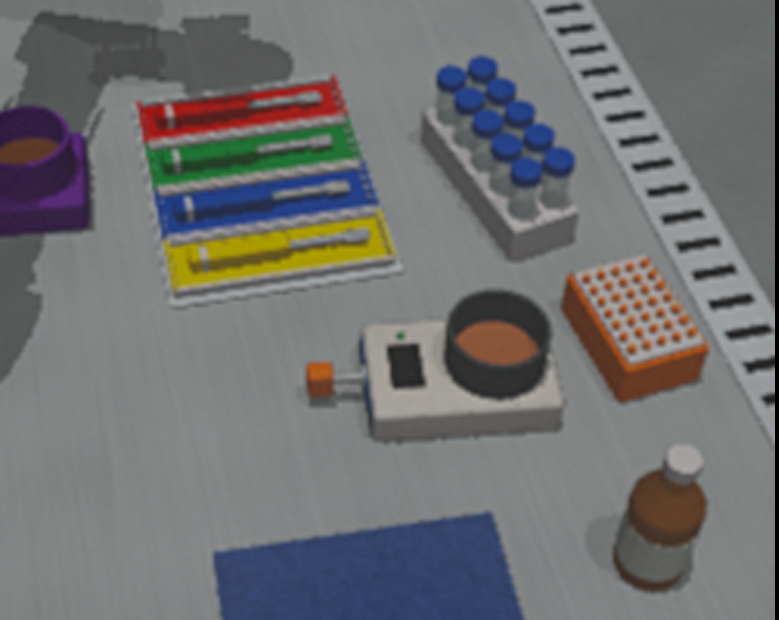

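All four spatulas lie flat in their own slots, between (240,105) and (280,248). The knob is home at (320,380), and the bottle, tip box and tube rack haven't moved. Handing in.

```bash
python3 -c "
from plant import close_job
print(close_job())"
```

```text
the job is handed in; nothing more can be done
None
```

The job is handed in: the knob was pulled to its stop and released at the start and the end, all four spatulas were dipped in order (green's dip I judged from arm position and force, with no picture) and lie flat in their own slots, and the bottle, tip box and tube rack were left where they stood.

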